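# Hold the step bin open and let its lid down softly

### The arm

A 6-joint arm with a two-finger parallel gripper is mounted at the origin on a cart in front of the work surface, level with it; the furniture and walls round the work are solid. World frame = base frame: x ahead of the robot, y to its left, z up, the work surface at z = 0. Lengths are in mm, angles in rad, forces in N, time in s.
With the tool pointing down it reaches from about 400 to 825 mm from the base axis. Payload 7 kg.
Tool frame: the origin (TCP) lies at the very end of the fingers, on their centre line; the grasp point (between the pads) lies 19 mm behind it (arm.tcp_to_grasp is the distance from the TCP to the grasp point, in mm); z points along the fingers, y is the line along which they close (so a half turn about z gives the same grasp; the last joint's range is limited). The gripper opens to 88 mm and grips with 3 to 60 N. Pads are 19 mm wide; open, the fingers measure 130 mm over their backs; the gripper's body (78 mm by 193 mm) begins 47 mm behind the grasp point.
Start: joints at [-0.848, 0.359, 0.012, 0, -1.224, -0.288], TCP at [284.301, -612.183, 226.561] pointing down, gripper open.
Joint ranges: [-3.07, 3.07], [-1.43, 2.12], [-1.02, 1.25], [-3.03, 1.67], [-3.05, -0], [-3.03, 3.03]. Speed limits (rad/s): [2.39, 2.39, 3.01, 3.14, 3.14, 3.14].

### API

Orientations are given as a rotation vector (axis times angle).
In Python, from workcell import arm, eyes gives the robot as it stands.
- The arm moves only by the tool drive_tool, never from a script. Its argument "rows" is one flat list of numbers, 7 for each row, row after row: the shift along the tool's x, y, z in m, then the turn, a rotation vector about the tool's x, y, z in degrees, then the gripper's target within -1 to 1 (fully open at 1, half-way at 0, shut at -1). A call has 1 to 5 rows; each row shifts and turns the commanded pose from where the row before left it, along the tool's axes as they then stand; what a row does not reach is not made up. A row lasts 1/10 s, in which the tool goes at most 50 mm and 8.59 degrees, less where a joint would pass 70% of its speed; a pose out of reach is approached as far as the arm can. A call with a gripper value outside its range is refused whole. The fingers move at their own pace and stop on an object; the grip force is fixed at half the most. Time passes only in rows, so rows that do not move let the fingers close. It gives the time, the measured TCP pose, the force, the opening and the grip force at its end, in the units of the state.
- arm.sense(): the state, without advancing time (a new reading comes with each control period).
- eyes.grab_frame(name): name is "scene" or "top"; returns a dict with "image" (420x560x3 uint8, red, green, blue), "fovy" (degrees; the focal length in pixels is half the picture's height over the tangent of half this angle, whatever the lens; pixels are square), "cx", "cy" (the principal point, pixels), "distortion" ([k1, k2, p1, p2, k3] as OpenCV has them; the pictures are not rectified), "rvec" (rotation vector, rad) and "tvec" (3), from world to camera coordinates, as OpenCV has them. Camera axes: x right, y down, z forward; pixel columns grow to the right and rows downward; lengths in mm; the calibration is good to about 2 mm. A picture is of the moment at which its call begins. There is no depth.
- arm.job_done(): hands the job in; it is judged then, once.
The state is a dict: "time": time; "joints": joint angles; "joint_velocities": joint speeds; "tau": joint torques, N m; "tool_pos": TCP position; "eef_rot": TCP orientation; "wrist_force": force on the tool from outside, world axes, zero at the start; "wrist_torque": the same for the moment, N m; "grip_width": finger opening in mm; "finger_force": force on a finger pad.
Only numpy, scipy, OpenCV 4.12 (cv2) and the standard library are available. Lean on these libraries where they do the work, as an engineer would, in place of code of your own. Each camera call takes 0.05 s, during which the arm holds its last target. There are 200 camera calls.

### The job

I want to drop some scraps into the wider of the two step bins: press the black lever plate (treadle) at its front down with a fingertip as far as it goes, so that the lid is fully open, and keep it down for a good three seconds. Then let the treadle come up slowly under the finger, so that the lid sinks fully shut without slamming. Do not grip anything, force the treadle hard against its stop or touch the lid, and leave the narrower bin and the jars and other things around it as they are.

Things in the scene. Friction and masses are not known exactly. Their poses are not given: they have to be found in the camera images.
- wide_bin: the wider of two step bins for kitchen waste: brushed-steel box 170 wide (its y), 140 deep (its x), rim 150 high, with a black and steel lid and a black treadle in front. It is fixed to the worktop. Origin: centre of its underside; its x axis points to its back, so the treadle is on its -x side; z up
- wide_bin_treadle: the black ribbed treadle plate at the end of the wider bin's lever (42 wide, 34 deep, 10 thick), one piece with the lever; this body's origin and axes are those of the lever's pivot, 30 ahead (-x) of the bin's centre and 45 above the worktop, so for the top of the treadle use the point
- wide_bin_pad (a point): centre of the treadle's upper face: 154 ahead (-x) of the bin's centre, 84 ahead of its front wall, and 76 above the worktop at rest. It swings down on an arc of 128 mm radius about the pivot and is about 30 above the worktop fully down (nearly straight down: it moves less than 4 mm in x). Its axes are the bin's when at rest and tip with the lever (front downward)
- wide_bin_lever (a joint): angle of the lever, rad: 0 at rest (treadle up, lid shut), 0.36 at its lower stop; it grows as the treadle is pressed down, about 8 mm per 0.0625 rad. The weight of the lid and a light spring push it back up: about 3 to 5 N on the treadle move it, more is only needed against the stop
- wide_bin_lid (a joint): angle of the lid, rad: 0 shut, 1.26 at the stop; rigidly linked to the lever, 3.5 times its angle. Fully open means above 1.12 (lever above 0.32). If the treadle is let go, the lid falls at several rad/s and slams; sinking at less than 2 rad/s (treadle rising at less than 70 mm/s) is gentle, most of all over the last 0.3 rad
- wide_bin_cover: the lid of the wider bin, 148 x 178 x 14, hinged along the rear rim 150 above the worktop and opening upward and back; body origin on the hinge line
- narrow_bin: the narrower of two step bins for kitchen waste: brushed-steel box 100 wide (its y), 140 deep (its x), rim 150 high, with a black and steel lid and a black treadle in front. It is fixed to the worktop. Origin: centre of its underside; its x axis points to its back, so the treadle is on its -x side; z up
- narrow_bin_treadle: the black ribbed treadle plate at the end of the narrower bin's lever (42 wide, 34 deep, 10 thick), one piece with the lever; this body's origin and axes are those of the lever's pivot, 30 ahead (-x) of the bin's centre and 45 above the worktop, so for the top of the treadle use the point
- narrow_bin_pad (a point): centre of the treadle's upper face: 154 ahead (-x) of the bin's centre, 84 ahead of its front wall, and 76 above the worktop at rest. It swings down on an arc of 128 mm radius about the pivot and is about 30 above the worktop fully down (nearly straight down: it moves less than 4 mm in x). Its axes are the bin's when at rest and tip with the lever (front downward)
- narrow_bin_lever (a joint): angle of the lever, rad: 0 at rest (treadle up, lid shut), 0.36 at its lower stop; it grows as the treadle is pressed down, about 8 mm per 0.0625 rad. The weight of the lid and a light spring push it back up: about 3 to 5 N on the treadle move it, more is only needed against the stop
- narrow_bin_lid (a joint): angle of the lid, rad: 0 shut, 1.26 at the stop; rigidly linked to the lever, 3.5 times its angle. Fully open means above 1.12 (lever above 0.32). If the treadle is let go, the lid falls at several rad/s and slams; sinking at less than 2 rad/s (treadle rising at less than 70 mm/s) is gentle, most of all over the last 0.3 rad
- narrow_bin_cover: the lid of the narrower bin, 148 x 108 x 14, hinged along the rear rim 150 above the worktop and opening upward and back; body origin on the hinge line
- mustard: small round jar with a yellow screw lid, 49 across, 66 high, beside the treadle of the wide bin; loose, to be left alone; origin at the centre of its underside
- honey: small round glass jar with a grey lid, 50 across, 70 high, beside the treadle of the narrow bin; loose, to be left alone; origin at the centre of its underside
- salt: glass salt shaker with a metal dome, 44 across, 90 high, at the front right, by the hob; loose, to be left alone; origin at the centre of its underside
- mill: turned dark wooden pepper mill, 58 across, 150 high, behind the gap between the bins; loose, to be left alone; origin at the centre of its underside
- sugar: squat glass jar with a wooden lid, 59 across, 78 high, at the front left, by the sink; loose, to be left alone; origin at the centre of its underside

How it is judged:
By the outcome, as a careful person would: the job done as asked, in the order asked, and still so for the second after the job is handed in, with the robot touching nothing.
It also fails if it takes over 42 s, if anything falls off the work surface, if the arm or the gripper's body presses on something with over 40 N, if the wrist force passes 120 N, or if a joint passes its speed limit or range.

## Working session

There is one attempt and no reset: what is moved stays moved. The work goes in short steps, Python scripts to look and compute and a tool call to move; the robot and the scene stay as the last step left them, time stands still between calls to the robot, and variables do not carry over. Pictures are saved under pics/ and viewed, at most 10 in all, crops included, and the job is handed in when it is done.

Besides the shell and the picture viewer there is one more tool, called after ">>>" as name(argument=value, ...) on one line, values as JSON. drive_tool: Moves the arm, as the interface text tells. Its arguments: {"type":"object","properties":{"rows":{"type":"array"}},"required":["rows"]}

```bash
mkdir -p pics; python3 - <<'E'
from workcell import arm, eyes
import cv2,pickle
fr={}
for n in("scene","top"):
    f=eyes.grab_frame(n);fr[n]=f
    cv2.imwrite(f"pics/{n}0.png",cv2.cvtColor(f["image"],cv2.COLOR_RGB2BGR))
    print(n,f["fovy"],f["cx"],f["cy"],f["distortion"],f["rvec"],f["tvec"])
pickle.dump(fr,open("fr0.pkl","wb"))
s=arm.sense();print(s)
E
```

```text
scene 46.21539537664619 271.88064845457546 203.60553366692127 [-0.00572749  0.          0.          0.          0.        ] [ 1.09896637 -2.3967634   1.03540606] [ 447.68268234  377.87575919 1295.71334879]
top 49.013524865295864 283.20258625495484 218.00861971291798 [-0.10507506  0.          0.          0.          0.        ] [ 2.05050094 -2.17572278  0.22135023] [  77.46523021  621.6882545  1249.82017998]
{'time': 0.1, 'joints': array([-8.47901832e-01,  3.59300723e-01,  1.11631544e-02, -2.79642461e-04,
       -1.22408939e+00, -2.88134169e-01]), 'joint_velocities': array([-8.62414916e-04, -2.84572935e-03,  3.00629138e-03,  1.23084960e-03,
       -9.91690815e-05, -1.20977534e-03]), 'tau': array([-2.49794302e-04, -5.84162557e+01,  2.93753314e+01,  7.01566994e+00,
        1.01582502e-02, -8.87229277e-06]), 'tool_pos': array([ 284.11664983, -611.82531834,  225.73649791]), 'eef_rot': array([ 6.77308171e-01, -3.06723752e+00, -2.16585418e-03]), 'wrist_force': array([-0.19062765, -0.23641996,  0.5617502 ]), 'wrist_torque': array([ 0.01225407, -0.01700212, -0.04936253]), 'finger_force': 0.0, 'grip_width': 87.88871614705359}
```

View pics/scene0.png

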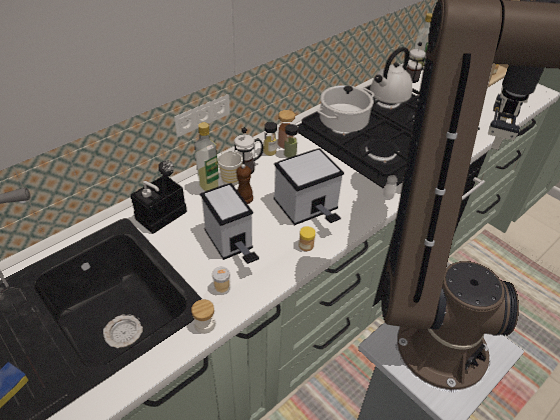

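View pics/top0.png

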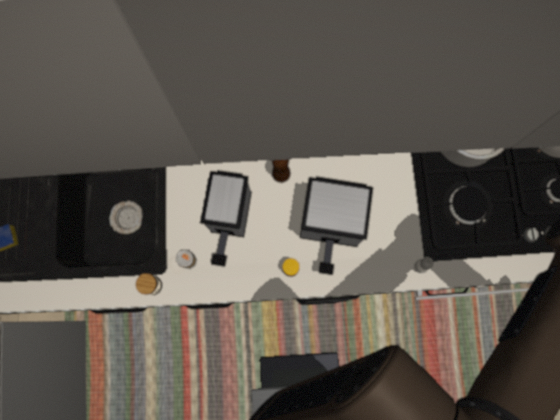

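The scene view shows the wide bin at about (308,185) with its treadle at (330,216) and the mustard at (307,238). The top view shows its lid at (337,208), treadle at (327,268), mustard at (291,267) and salt at (424,265).

```bash
cat > h.py <<'E'
import numpy as np,cv2
def cam(f):
    F=f["image"].shape[0]/2/np.tan(np.radians(f["fovy"])/2)
    K=np.array([[F,0,f["cx"]],[0,F,f["cy"]],[0,0,1.]])
    R=cv2.Rodrigues(np.array(f["rvec"],float))[0];t=np.array(f["tvec"],float).ravel()
    return K,np.array(f["distortion"],float),R,t
def ray(f,uv):
    K,d,R,t=cam(f)
    n=cv2.undistortPoints(np.array(uv,float).reshape(-1,1,2),K,d).reshape(-1,2)
    return -R.T@t,np.c_[n,np.ones(len(n))]@R
def plane(f,uv,z):
    c,d=ray(f,uv);return c+d*((z-c[2])/d[:,2])[:,None]
def proj(f,p):
    K,d,R,t=cam(f);return cv2.projectPoints(np.array(p,float).reshape(-1,1,3),f["rvec"],t,K,d)[0].reshape(-1,2)
E
python3 - <<'E'
import pickle;from h import *
fr=pickle.load(open("fr0.pkl","rb"))
def blob(f,box,th,near):
    x0,y0,x1,y1=box;g=f["image"][y0:y1,x0:x1].max(2)
    m=(g<th).astype(np.uint8);m=cv2.morphologyEx(m,cv2.MORPH_OPEN,np.ones((5,5)) if near else np.ones((3,3)))
    n,l,st,c=cv2.connectedComponentsWithStats(m)
    for i in range(1,n):
        if st[i,4]>30:
            cn=cv2.findContours((l==i).astype(np.uint8),0,1)[0][0]
            print(st[i],c[i]+[x0,y0],cv2.boxPoints(cv2.minAreaRect(cn+np.array([x0,y0]))).round(1).tolist())
t=fr["top"];s=fr["scene"]
print("treadle top");blob(t,(305,255,350,285),45,1)
print("lid top");blob(t,(290,165,385,252),45,0)
print("treadle scene");blob(s,(305,200,350,230),45,0)
a=t["image"].astype(int);
y=((a[...,0]-a[...,2]>80)&(a[...,1]>100))[240:295,260:310];ys,xs=np.nonzero(y);print("mustard",plane(t,[[xs.mean()+260,ys.mean()+240]],66))
print("treadle z76",plane(t,[[327,268]],76),"lid c z160",plane(t,[[337,208]],160))
big=cv2.resize(t["image"][160:290,270:440],None,fx=4,fy=4,interpolation=cv2.INTER_CUBIC)
cv2.imwrite("pics/t1.png",big[...,::-1])
E
```

```text
treadle top
[ 15   8  12  10 112] [325.55357143 267.49107143] [[320.0, 263.0], [331.0, 263.0], [331.0, 272.0], [320.0, 272.0]]
lid top
[ 12  58  61  16 209] [329.83253589 232.02870813] [[300.6000061035156, 229.0], [302.1000061035156, 222.60000610351562], [362.3999938964844, 236.10000610351562], [361.0, 242.5]]
[40 73  9  5 32] [334.28125 239.90625] [[329.3999938964844, 240.89999389648438], [330.1000061035156, 237.39999389648438], [338.6000061035156, 239.10000610351562], [337.8999938964844, 242.60000610351562]]
treadle scene
[ 6  0 14 13 94] [315.91489362 204.58510638] [[311.0, 200.0], [324.0, 200.0], [324.0, 212.0], [311.0, 212.0]]
[21 15 13  7 71] [332.12676056 217.5915493 ] [[326.0, 215.0], [338.0, 215.0], [338.0, 221.0], [326.0, 221.0]]
mustard [[486.04313879  28.46840307  66.        ]]
treadle z76 [[474.33662011 -72.13708911  76.        ]] lid c z160 [[ 623.81750169 -102.85568343  160.        ]]
```

View pics/t1.png

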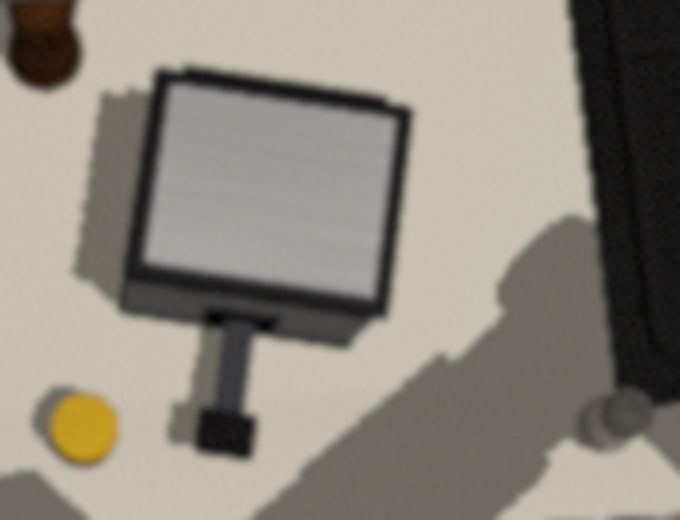

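The crop shows the treadle as a black quad centred at about (326.5,268) full-frame. The lid corners are at (310,177.5), (372.5,187), (366,239) and (301.5,229.5), and the yellow jar is clear on the left.

```bash
python3 - <<'E'
import pickle;from h import *
from scipy.spatial.transform import Rotation as Ro
fr=pickle.load(open("fr0.pkl","rb"));t=fr["top"];s=fr["scene"]
L=plane(t,np.array([[160,70],[410,108],[383,316],[126,278]])/4+[270,160],164)
print(L.round(0), L.mean(0).round(1))
for a,b in((0,1),(3,2)):
    d=L[a]-L[b];print("y-axis yaw",np.degrees(np.arctan2(-d[0],d[1])),np.linalg.norm(d))
for a,b in((3,0),(2,1)):
    d=L[b]-L[a];print("x-axis yaw",np.degrees(np.arctan2(d[1],d[0])),np.linalg.norm(d))
print("pad top cam",plane(t,[[326.5,268.0]],76))
print("pad scene cam",plane(s,[[332.1,217.6]],74))
c1,d1=ray(t,[[326.5,268]]);c2,d2=ray(s,[[332.1,217.6]])
A=np.c_[d1[0],-d2[0]];k=np.linalg.lstsq(A,c2-c1,rcond=None)[0];print(c1+k[0]*d1[0],c2+k[1]*d2[0])
from workcell import arm
print(Ro.from_rotvec(arm.sense()["eef_rot"]).as_matrix().round(3))
E
```

```text
[[ 711.  -37.  164.]
 [ 675. -202.  164.]
 [ 536. -171.  164.]
 [ 571.   -5.  164.]] [ 623.1 -103.7  164. ]
y-axis yaw -12.303002008509303 169.43790170280823
y-axis yaw -11.99307567459338 169.86324808861278
x-axis yaw -12.984090692697954 143.81615136740598
x-axis yaw -12.81892718531258 142.89295770414924
pad top cam [[474.42171851 -70.75280669  76.        ]]
pad scene cam [[473.97347506 -66.95468411  74.        ]]
[474.98742585 -71.34139833  69.88273019] [476.49725963 -70.20900821  69.91339889]
[[-0.907 -0.421 -0.001]
 [-0.421  0.907  0.001]
 [ 0.     0.001 -1.   ]]
```

>>> drive_tool(rows=[0,0,0,0,0,7.5,-1,0,0,0,0,0,7.5,-1,0,0,0,0,0,7.5,-1,0,0,0,0,0,7.5,-1,0,0,0,0,0,7.5,-1])

```text
time: 0.6
tool_pos: [284.2, -611.9, 226.0]
eef_rot: [-0.353, -3.121, -0.001]
wrist_force: [0.6, -0.0, 0.4]
grip_width: 53.1
finger_force: 0.0
```

>>> drive_tool(rows=[-0.0045,0.038,0,0,0,0,-1,-0.0045,0.038,0,0,0,0,-1,-0.0045,0.038,0,0,0,0,-1,-0.0045,0.038,0,0,0,0,-1,-0.0045,0.038,0,0,0,0,-1])

```text
time: 1.1
tool_pos: [347.7, -430.1, 226.2]
eef_rot: [-0.345, -3.122, -0.001]
wrist_force: [0.5, 0.4, -0.6]
grip_width: 13.0
finger_force: 0.0
```

>>> drive_tool(rows=[-0.0045,0.038,0,0,0,0,-1,-0.0045,0.038,0,0,0,0,-1,-0.0045,0.038,0,0,0,0,-1,-0.0045,0.038,0,0,0,0,-1,-0.0045,0.038,0,0,0,0,-1])

```text
time: 1.6
tool_pos: [411.1, -249.6, 226.4]
eef_rot: [-0.345, -3.123, -0.0]
wrist_force: [-0.0, -0.7, -0.1]
grip_width: 0.4
finger_force: 0.0
```

>>> drive_tool(rows=[-0.0045,0.038,0,0,0,0,-1,-0.0045,0.038,0,0,0,0,-1,-0.0045,0.038,0,0,0,0,-1,-0.0045,0.038,0,0,0,0,-1,-0.0045,0.035,0,0,0,0,-1])

```text
time: 2.1
tool_pos: [473.8, -71.8, 226.5]
eef_rot: [-0.344, -3.123, -0.0]
wrist_force: [0.6, -0.1, -0.7]
grip_width: 0.5
finger_force: 0.0
```

>>> drive_tool(rows=[0,0,0.025,0,0,0,-1,0,0,0.025,0,0,0,-1,0,0,0.025,0,0,0,-1,0,0,0.025,0,0,0,-1,0,0,0.01,0,0,0,-1])

```text
time: 2.6
tool_pos: [472.1, -73.7, 114.3]
eef_rot: [-0.345, -3.119, 0.001]
wrist_force: [0.2, 0.3, -0.0]
grip_width: 0.2
finger_force: 0.0
```

```bash
python3 - <<'E'
from workcell import arm, eyes
import cv2,pickle,numpy as np
fr={n:eyes.grab_frame(n) for n in("scene","top")}
a=cv2.resize(fr["scene"]["image"][130:270,240:400],None,fx=2.5,fy=2.5,interpolation=3)
b=cv2.resize(fr["top"]["image"][160:300,260:420],None,fx=2.5,fy=2.5,interpolation=3)
cv2.imwrite("pics/c1.png",np.hstack([a,b])[...,::-1])
pickle.dump(fr,open("fr1.pkl","wb"))
s=arm.sense();print(s["tool_pos"],s["joints"],s["wrist_force"])
from h import proj
p=s["tool_pos"];print("tcp px scene",proj(fr["scene"],p),"top",proj(fr["top"],p))
E
```

```text
[472.7549778  -73.77085413 115.37969771] [ 2.57544866e-01  1.44647898e-01 -5.61048106e-01 -1.66908953e-04
 -8.68267950e-01 -2.04813407e+00] [-0.13526749 -0.35991902  0.47943846]
tcp px scene [[335.34533468 207.28836454]] top [[328.96831126 267.11144688]]
```

View pics/c1.png

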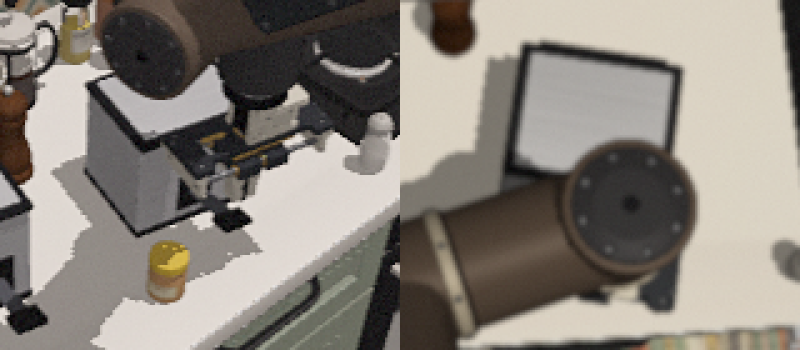

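The left panel (scene) shows the closed fingertips just above the treadle, which is at crop (232,218). The right panel (top) shows the wrist hiding it. The tool needs about 3 mm of sideways correction.

>>> drive_tool(rows=[-0.001,0.003,0.01,0,0,0,-1,0,0,0.01,0,0,0,-1,0,0,0.008,0,0,0,-1,0,0,0.004,0,0,0,-1,0,0,0,0,0,0,-1])

```text
time: 3.2
tool_pos: [475.0, -70.9, 84.0]
eef_rot: [-0.344, -3.122, 0.001]
wrist_force: [-0.1, 0.2, -0.1]
grip_width: 0.6
finger_force: 0.0
```

>>> drive_tool(rows=[0,0,0.002,0,0,0,-1,0,0,0.002,0,0,0,-1,0,0,0.002,0,0,0,-1,0,0,0.002,0,0,0,-1,0,0,0.002,0,0,0,-1])

```text
time: 3.7
tool_pos: [475.3, -70.8, 74.6]
eef_rot: [-0.344, -3.123, -0.0]
wrist_force: [-1.4, 1.1, 2.9]
grip_width: 0.2
finger_force: 1.4
```

>>> drive_tool(rows=[0,0,0.003,0,0,0,-1,0,0,0.003,0,0,0,-1,0,0,0.003,0,0,0,-1,0,0,0.003,0,0,0,-1,0,0,0.003,0,0,0,-1])

```text
time: 4.2
tool_pos: [475.2, -70.8, 59.2]
eef_rot: [-0.344, -3.122, 0.0]
wrist_force: [-1.8, 0.4, 2.6]
grip_width: 0.2
finger_force: 1.6
```

>>> drive_tool(rows=[0,0,0.003,0,0,0,-1,0,0,0.003,0,0,0,-1,0,0,0.003,0,0,0,-1,0,0,0.002,0,0,0,-1,0,0,0.001,0,0,0,-1])

```text
time: 4.7
tool_pos: [475.3, -70.9, 47.3]
eef_rot: [-0.344, -3.122, 0.0]
wrist_force: [-2.6, -0.3, 2.9]
grip_width: 0.4
finger_force: 1.6
```

```bash
python3 - <<'E'
from workcell import arm, eyes
import cv2,numpy as np
f=eyes.grab_frame("scene")
cv2.imwrite("pics/c2.png",cv2.resize(f["image"][80:270,240:440],None,fx=3,fy=3,interpolation=3)[...,::-1])
s=arm.sense();print(s["tool_pos"],s["wrist_force"],s["finger_force"])
E
```

```text
[475.25003917 -70.84057649  47.26735435] [-3.63213093  0.49397142  2.91862301] 1.495311638707335
```

View pics/c2.png

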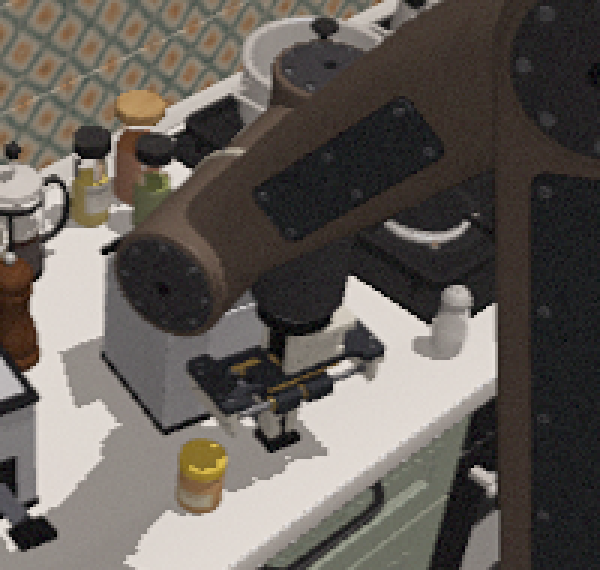

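The view shows the fingertips on the treadle (crop 277,438), which is moving down; the lid is hidden behind the arm and the mustard is clear at crop (203,475).

>>> drive_tool(rows=[0,0,0.002,0,0,0,-1,0,0,0.002,0,0,0,-1,0,0,0.002,0,0,0,-1,0,0,0.002,0,0,0,-1,0,0,0.001,0,0,0,-1])

```text
time: 5.25
tool_pos: [475.7, -70.8, 38.4]
eef_rot: [0.344, 3.122, 0.0]
wrist_force: [-2.0, -1.3, 2.2]
grip_width: 0.3
finger_force: 1.6
```

>>> drive_tool(rows=[0,0,0.001,0,0,0,-1,0,0,0.001,0,0,0,-1,0,0,0.001,0,0,0,-1,0,0,0,0,0,0,-1])

```text
time: 5.65
tool_pos: [475.8, -70.8, 35.6]
eef_rot: [0.344, 3.122, 0.0]
wrist_force: [0.2, -0.8, 2.6]
grip_width: 0.5
finger_force: 1.4
```

```bash
python3 - <<'E'
from workcell import arm, eyes
import cv2,numpy as np
f=eyes.grab_frame("top")
cv2.imwrite("pics/c3.png",cv2.resize(f["image"][130:300,250:420],None,fx=3,fy=3,interpolation=3)[...,::-1])
s=arm.sense();print(s["tool_pos"],s["wrist_force"],s["finger_force"])
E
```

```text
[475.8160552  -70.78390421  35.678108  ] [ 0.55241208 -1.5343057   2.53066867] 1.4233593503013253
```

View pics/c3.png

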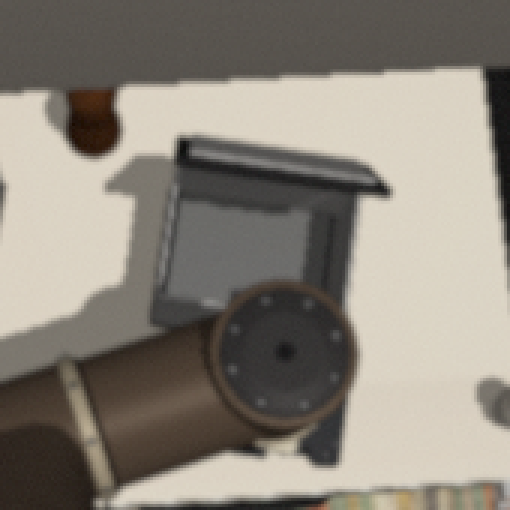

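The lid stands steeply open (crop (180,150)–(390,190)), just short of its stop. I'll creep down until the force starts to rise.

>>> drive_tool(rows=[0,0,0.0005,0,0,0,-1,0,0,0.0005,0,0,0,-1,0,0,0.0005,0,0,0,-1,0,0,0,0,0,0,-1])

```text
time: 6.1
tool_pos: [475.8, -70.7, 34.1]
eef_rot: [0.344, 3.122, 0.0]
wrist_force: [0.7, -1.6, 3.7]
grip_width: 0.4
finger_force: 1.4
```

>>> drive_tool(rows=[0,0,0.0005,0,0,0,-1,0,0,0,0,0,0,-1])

```text
time: 6.3
tool_pos: [475.7, -70.7, 33.6]
eef_rot: [0.344, 3.122, 0.0]
wrist_force: [2.3, -0.9, 3.2]
grip_width: 0.6
finger_force: 1.4
```

>>> drive_tool(rows=[0,0,0.0005,0,0,0,-1,0,0,0,0,0,0,-1])

```text
time: 6.5
tool_pos: [475.6, -70.7, 33.1]
eef_rot: [0.344, 3.122, 0.0]
wrist_force: [1.1, -0.6, 2.9]
grip_width: 0.5
finger_force: 1.4
```

>>> drive_tool(rows=[0,0,0.0005,0,0,0,-1,0,0,0.0003,0,0,0,-1,0,0,0,0,0,0,-1])

```text
time: 6.8
tool_pos: [475.4, -70.7, 32.2]
eef_rot: [0.344, 3.123, 0.0]
wrist_force: [2.2, 0.4, 2.7]
grip_width: 0.8
finger_force: 1.4
```

>>> drive_tool(rows=[0,0,0.0005,0,0,0,-1,0,0,0,0,0,0,-1])

```text
time: 7.0
tool_pos: [475.6, -70.8, 32.0]
eef_rot: [0.344, 3.122, 0.0]
wrist_force: [0.4, 0.5, 6.8]
grip_width: 0.5
finger_force: 2.9
```

The force has risen from about 3 N to 7 N, so the treadle is at its stop. I'll hold for 4 s.

>>> drive_tool(rows=[0,0,0,0,0,0,-1,0,0,0,0,0,0,-1,0,0,0,0,0,0,-1,0,0,0,0,0,0,-1,0,0,0,0,0,0,-1])

```text
time: 7.5
tool_pos: [475.6, -70.8, 32.0]
eef_rot: [0.344, 3.122, 0.0]
wrist_force: [0.9, 0.2, 6.1]
grip_width: 0.4
finger_force: 2.8
```

>>> drive_tool(rows=[0,0,0,0,0,0,-1,0,0,0,0,0,0,-1,0,0,0,0,0,0,-1,0,0,0,0,0,0,-1,0,0,0,0,0,0,-1])

```text
time: 8.0
tool_pos: [475.6, -70.7, 32.0]
eef_rot: [0.344, 3.122, 0.0]
wrist_force: [1.4, 0.9, 5.3]
grip_width: 0.4
finger_force: 2.8
```

>>> drive_tool(rows=[0,0,0,0,0,0,-1,0,0,0,0,0,0,-1,0,0,0,0,0,0,-1,0,0,0,0,0,0,-1,0,0,0,0,0,0,-1])

```text
time: 8.5
tool_pos: [475.6, -70.7, 32.0]
eef_rot: [0.344, 3.122, 0.0]
wrist_force: [1.0, 0.5, 6.2]
grip_width: 0.2
finger_force: 2.8
```

>>> drive_tool(rows=[0,0,0,0,0,0,-1,0,0,0,0,0,0,-1,0,0,0,0,0,0,-1,0,0,0,0,0,0,-1,0,0,0,0,0,0,-1])

```text
time: 9.0
tool_pos: [475.5, -70.7, 32.0]
eef_rot: [0.344, 3.122, 0.0]
wrist_force: [1.4, 0.6, 5.9]
grip_width: 0.4
finger_force: 2.8
```

>>> drive_tool(rows=[0,0,0,0,0,0,-1,0,0,0,0,0,0,-1,0,0,0,0,0,0,-1,0,0,0,0,0,0,-1,0,0,0,0,0,0,-1])

```text
time: 9.5
tool_pos: [475.6, -70.8, 32.0]
eef_rot: [0.344, 3.122, 0.0]
wrist_force: [0.9, 0.2, 6.3]
grip_width: 0.8
finger_force: 2.8
```

>>> drive_tool(rows=[0,0,0,0,0,0,-1,0,0,0,0,0,0,-1,0,0,0,0,0,0,-1,0,0,0,0,0,0,-1,0,0,0,0,0,0,-1])

```text
time: 10.0
tool_pos: [475.6, -70.7, 32.0]
eef_rot: [0.344, 3.122, 0.0]
wrist_force: [0.7, 0.4, 5.0]
grip_width: 0.6
finger_force: 2.8
```

>>> drive_tool(rows=[0,0,0,0,0,0,-1,0,0,0,0,0,0,-1,0,0,0,0,0,0,-1,0,0,0,0,0,0,-1,0,0,0,0,0,0,-1])

```text
time: 10.5
tool_pos: [475.6, -70.7, 32.0]
eef_rot: [0.344, 3.122, 0.0]
wrist_force: [2.2, 0.4, 6.4]
grip_width: 0.4
finger_force: 2.8
```

>>> drive_tool(rows=[0,0,0,0,0,0,-1,0,0,0,0,0,0,-1,0,0,0,0,0,0,-1,0,0,0,0,0,0,-1,0,0,0,0,0,0,-1])

```text
time: 11.0
tool_pos: [475.5, -70.8, 32.0]
eef_rot: [0.344, 3.122, 0.0]
wrist_force: [0.7, 0.7, 6.0]
grip_width: 0.7
finger_force: 2.8
```

Held for 4 s. Now raising slowly, at 25 mm/s and then at 10 mm/s near the top.

>>> drive_tool(rows=[0,0,-0.001,0,0,0,-1,0,0,-0.002,0,0,0,-1,0,0,-0.0025,0,0,0,-1,0,0,-0.0025,0,0,0,-1,0,0,-0.0025,0,0,0,-1])

```text
time: 11.5
tool_pos: [474.8, -70.8, 42.3]
eef_rot: [-0.345, -3.122, 0.0]
wrist_force: [-0.8, 2.0, 2.0]
grip_width: 0.4
finger_force: 1.3
```

>>> drive_tool(rows=[0,0,-0.0025,0,0,0,-1,0,0,-0.0025,0,0,0,-1,0,0,-0.0025,0,0,0,-1,0,0,-0.0025,0,0,0,-1,0,0,-0.0025,0,0,0,-1])

```text
time: 12.0
tool_pos: [475.2, -71.0, 54.9]
eef_rot: [-0.344, -3.122, 0.0]
wrist_force: [-0.6, 1.1, 2.7]
grip_width: 0.5
finger_force: 1.2
```

>>> drive_tool(rows=[0,0,-0.0025,0,0,0,-1,0,0,-0.0025,0,0,0,-1,0,0,-0.002,0,0,0,-1,0,0,-0.002,0,0,0,-1,0,0,-0.0015,0,0,0,-1])

```text
time: 12.5
tool_pos: [476.0, -70.8, 65.6]
eef_rot: [0.344, 3.122, 0.0]
wrist_force: [1.5, -1.4, 2.7]
grip_width: 0.3
finger_force: 1.2
```

>>> drive_tool(rows=[0,0,-0.001,0,0,0,-1,0,0,-0.001,0,0,0,-1,0,0,-0.001,0,0,0,-1,0,0,-0.001,0,0,0,-1,0,0,-0.001,0,0,0,-1])

```text
time: 13.0
tool_pos: [475.5, -70.7, 70.3]
eef_rot: [0.344, 3.123, 0.0]
wrist_force: [2.0, -0.1, 1.7]
grip_width: 0.8
finger_force: 1.1
```

>>> drive_tool(rows=[0,0,-0.001,0,0,0,-1,0,0,-0.001,0,0,0,-1,0,0,-0.001,0,0,0,-1,0,0,-0.001,0,0,0,-1,0,0,-0.001,0,0,0,-1])

```text
time: 13.5
tool_pos: [475.3, -70.8, 75.3]
eef_rot: [-0.344, -3.123, 0.0]
wrist_force: [1.8, -1.1, 2.2]
grip_width: 0.6
finger_force: 1.1
```

>>> drive_tool(rows=[0,0,-0.001,0,0,0,-1,0,0,-0.001,0,0,0,-1,0,0,-0.001,0,0,0,-1,0,0,-0.001,0,0,0,-1,0,0,-0.001,0,0,0,-1])

```text
time: 14.0
tool_pos: [474.4, -70.9, 79.9]
eef_rot: [-0.345, -3.121, 0.0]
wrist_force: [-1.2, 0.6, 0.9]
grip_width: 0.7
finger_force: 0.0
```

Finger force is back to zero at 79.9 mm, so contact is off. Retreating upward and checking.

>>> drive_tool(rows=[0,0,-0.005,0,0,0,-1,0,0,-0.02,0,0,0,-1,0,0,-0.03,0,0,0,-1,0,0,-0.03,0,0,0,-1,0,0,-0.03,0,0,0,-1])

```text
time: 14.5
tool_pos: [474.8, -70.9, 196.6]
eef_rot: [-0.344, -3.122, 0.0]
wrist_force: [0.6, -0.0, 0.5]
grip_width: 0.6
finger_force: 0.0
```

>>> drive_tool(rows=[0.004,-0.03,0,0,0,0,-1,0.004,-0.04,0,0,0,0,-1,0.004,-0.04,0,0,0,0,-1,0.004,-0.04,0,0,0,0,-1,0.004,-0.04,0,0,0,0,-1])

```text
time: 15.0
tool_pos: [413.5, -253.1, 195.7]
eef_rot: [0.344, 3.123, 0.0]
wrist_force: [1.2, -0.2, -0.1]
grip_width: 0.2
finger_force: 0.0
```

>>> drive_tool(rows=[0,-0.02,0,0,0,0,-1,0,0,0,0,0,0,-1,0,0,0,0,0,0,-1])

```text
time: 15.3
tool_pos: [409.6, -271.6, 195.2]
eef_rot: [-0.347, -3.122, -0.0]
wrist_force: [0.1, 0.2, -0.4]
grip_width: 0.4
finger_force: 0.0
```

```bash
python3 - <<'E'
from workcell import arm, eyes
import cv2,numpy as np
f=eyes.grab_frame("top");g=eyes.grab_frame("scene")
a=cv2.resize(f["image"][140:300,130:450],(640,320));b=cv2.resize(g["image"][120:330,180:420],(320,280))
o=np.zeros((600,640,3),np.uint8);o[:320]=a;o[320:,:320]=b;cv2.imwrite("pics/c4.png",o[...,::-1])
print(arm.sense()["tool_pos"],arm.sense()["wrist_force"])
E
```

```text
[ 410.11006925 -270.88356128  195.3096543 ] [0.23251977 0.8504737  0.08831766]
```

View pics/c4.png

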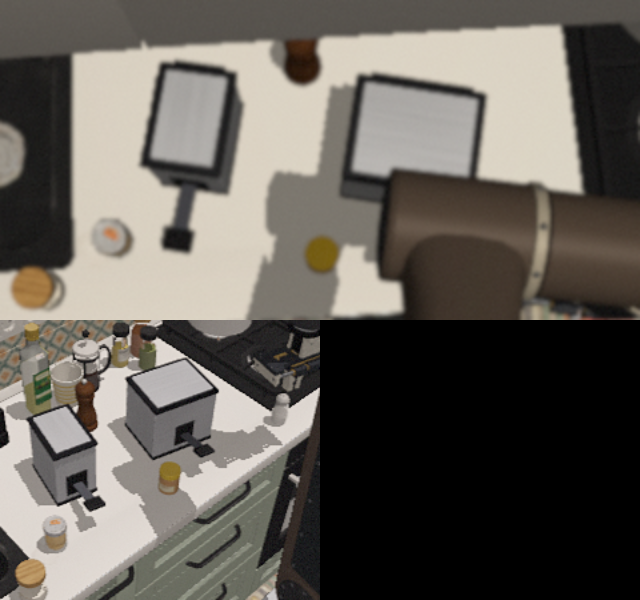

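The picture shows both lids shut and the treadle up again. The jars, salt and mill are all standing in place, and the gripper is clear of everything.

```bash
python3 -c "from workcell import arm; print(arm.job_done())"
```

```text
the job is handed in; nothing more can be done
None
```

I pressed the wide bin's treadle to its stop at about 6 N and held it there for 4 s with the lid open, then let it up at no more than about 25 mm/s so the lid shut gently; nothing else was disturbed, and the job is handed in.

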